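Find the concealed catch of the drawer box

TASK

The plywood drawer box has a concealed catch: one of the five identical round plugs sunk in its top is a push button, the other four are solid. Feel across the plugs with light presses of the fingertips until one gives, press it fully in so that the drawer springs open, let go, and leave the drawer open. Pick nothing up, do not push hard, and leave the tools around the box where they lie.

Things in the scene. Friction and masses are not known exactly. Their poses are not given: they have to be found in the camera images.
- case: plywood drawer box fixed on the bench, 190 (its x) x 210 (its y) x 85 mm tall; origin at the centre of its underside, z up; the front, a handleless drawer, faces its own -x (left and right are those of one who faces that front). Its flat top has five round holes, 54 mm across, at (x, y) = (-45, 55), (-45, -55), (0, 0), (45, 55), (45, -55) mm in its frame, each filled by a like wooden plug 51 mm across, its face 2 mm below the top
- plug0 (a point): centre of the face of the plug in the box's front left hole, 83 mm above the bench and 2 mm below the top; either solid, giving nothing, or the catch
- plug1 (a point): centre of the face of the plug in the box's front right hole, 83 mm above the bench and 2 mm below the top; either solid, giving nothing, or the catch
- plug2 (a point): centre of the face of the plug in the box's middle hole, 83 mm above the bench and 2 mm below the top; either solid, giving nothing, or the catch
- plug3 (a point): centre of the face of the plug in the box's rear left hole, 83 mm above the bench and 2 mm below the top; either solid, giving nothing, or the catch
- plug4 (a point): centre of the face of the plug in the box's rear right hole, 83 mm above the bench and 2 mm below the top; either solid, giving nothing, or the catch
- catch (a joint): how far the catch plug is pressed in, m: 0 at rest, 0.006 to 0.007 fully in, at a firm stop. It sits in a different hole each time and looks like the four solid plugs. It moves straight down against a spring of about 1 to 3 N and rises when let go
- drawer (a joint): how far the drawer is out, m: 0 shut, 0.040 sprung fully open, towards the box's own -x. It springs out by itself within a second once the catch is pressed 5 mm or more, and stays out when the catch is let go
- sanding_block: flat sanding block, 64 x 112 x 28 mm, lying at the right-hand end of the box; origin at the centre of its underside. Leave alone
- tape_measure: boxy tape measure, 66 x 82 x 34 mm, lying at the left-hand end of the box; origin at the centre of its underside. Leave alone
- tape_roll: small roll of tape, 57 x 55 x 19 mm, lying behind the box; origin at the centre of its underside. Leave alone
- pliers: pliers, 57 x 184 x 12 mm, lying beyond the left-hand end of the box; origin at the centre of its underside. Leave alone

How it is judged:
On the way, in this order (a step that is already met when the one before it is completed fails the run):
1. the catch plug is pressed in, at least 4 mm (value of joint catch above 0.004 m), for 0.1 s.
2. the catch has come up again and the drawer has sprung out (value of joint catch below 0.002 m and value of joint drawer above 0.03 m), for 0.2 s.
At the end, for the whole second after the job is handed in: the catch is up again (less than 2 mm in), the drawer stands at least 30 mm out, and no tool around the box lies more than 30 mm from where it started (all of step 2 and distance of each of sanding_block, tape_measure, tape_roll, pliers from where it was at the start of the episode below 0.03 m); the robot touches nothing.
It fails at once if a tool beside the box is lifted or pushed away (more than 30 mm) (distance of any of sanding_block, tape_measure, tape_roll, pliers from where it was at the start of the episode above 0.03 m).
It fails at once if the fingers push hard (over 60 N) on anything (contact force between the fingers and anything else above 60 N).
It also fails if it takes over 58 s, if anything falls off the work surface, if the arm or the gripper's body presses on something with over 40 N, if the wrist force passes 120 N, or if a joint passes its speed limit or range.

ROBOT

A 6-joint arm with a two-finger parallel gripper is mounted at the origin on a cart in front of the work surface, level with it; the furniture and walls round the work are solid. World frame = base frame: x ahead of the robot, y to its left, z up, the work surface at z = 0. Lengths are in m, angles in rad, forces in N, time in s.
With the tool pointing down it reaches from about 0.4 to 0.825 m from the base axis. Payload 7 kg.
Tool frame: the origin (TCP) lies on the centre line of the jaws, within the pads' length; the fingertips stand 22 mm ahead of it and the grasp point (between the pads) lies 3 mm ahead of it; z points along the fingers, y is the direction in which the jaws open and shut (so a half turn about z gives the same grasp; the last joint's range is limited). The gripper opens to 88 mm and grips with 3 to 60 N. Pads are 19 mm wide; open, the fingers measure 130 mm over their backs; the gripper's body (78 mm by 193 mm) begins 47 mm behind the grasp point.
Start: joints at [1.539, 0.359, 0.012, 0, -1.224, -0.288], TCP at [0.212, 0.641, 0.249] pointing down, gripper open.
Joint ranges: [-3.07, 3.07], [-1.43, 2.12], [-1.02, 1.25], [-3.03, 1.67], [-3.05, -0], [-3.03, 3.03]. Speed limits (rad/s): [2.39, 2.39, 3.01, 3.14, 3.14, 3.14].

INTERFACE

Orientations are given as [roll, pitch, yaw] about the fixed x, y, z axes, in that order (R = Rz(yaw) Ry(pitch) Rx(roll)).
In Python, from station import arm gives the robot as it stands. The module is installed in compiled form; this text tells all that it offers.
- The arm moves only by the tool arm_command, never from a script. Its argument "motion" is a list of rows, each a list of 3 entries, a list of its own where there are three numbers: the shift along the tool's x, y, z in mm, then the turn, a rotation vector about the tool's x, y, z in degrees, then the opening, from 0 (shut) to 1 (fully open). In form: [[[tx, ty, tz], [wx, wy, wz], grip], ...]. A call has 1 to 20 rows; each row shifts and turns the commanded pose from where the row before left it, along the tool's axes as they then stand; what a row does not reach is not made up. A row lasts 1/12 s, in which the tool goes at most 41.7 mm and 7.16 degrees, less where a joint would pass 70% of its speed; a pose out of reach is approached as far as the arm can. A call is refused whole if a number of a shift passes 41.7 or a number of a turn 7.16, either way. A call with a gripper value outside its range is refused whole. The fingers move at their own pace and stop on an object; "newtons" is the grip in N (left out, the last holds). Time passes only in rows, so rows that do not move let the fingers close. It gives the time, the measured TCP pose, the force and the opening at its end, in the units of the state.
- arm.get_state(): the state, without advancing time (a new reading comes with each control period).
- arm.grab_frame(name): name is "side" or "top" or "wrist"; returns the picture (384x512x3 uint8, red, green, blue); there is no depth.
- arm.camera_info(name): a dict with "fov_y" (degrees; the focal length in pixels is half the picture's height over the tangent of half this angle, whatever the lens; pixels are square), "cx", "cy" (the principal point, pixels), "view" (4x4, takes a point from world to camera coordinates); the wrist camera has in their place "tool_from_camera" (4x4, takes a point from camera to tool coordinates, whose origin is the TCP and whose axes are the flange's). Camera axes: x right, y down, z forward; pixel columns grow to the right and rows downward; lengths in m; the calibration is good to about 2 mm. A picture is of the moment at which its call begins: read the wrist's pose just before it. camera_info takes no time and is no camera call.
- arm.job_done(): hands the job in, once; it reports no verdict.
The state is a dict: "t": time; "q": joint angles; "qd": joint speeds; "joint_efforts": joint torques, N m; "eef_pos": TCP position; "ee_rot": TCP orientation; "force": force on the tool from outside, world axes, zero at the start; "moment": the same for the moment, N m; "width": finger opening in m.
Only numpy, scipy, OpenCV 4.12 (cv2) and the standard library are available. Lean on these libraries where they do the work, as an engineer would, in place of code of your own. Each camera call takes 0.05 s, during which the arm holds its last target. There are 200 camera calls.

## Working session

There is one attempt and no reset: what is moved stays moved. The work goes in short steps, Python scripts to look and compute and a tool call to move; the robot and the scene stay as the last step left them, time stands still between calls to the robot, and variables do not carry over. Pictures are saved under pics/ and viewed, on a budget of 10 in all, crops included, one or two more only if the job needs it, and the job is handed in when it is done.

Besides the shell and the picture viewer there is one more tool, called after "Request:" by a JSON object that holds its "name" and its "arguments". arm_command: Moves the arm, as the interface text tells. Its arguments: {"type":"object","properties":{"motion":{"type":"array","items":{"type":"array"}},"newtons":{"type":"number"}},"required":["motion"]}

```bash
mkdir -p pics
python3 - <<'E'
from station import arm
import cv2,numpy as np
s=arm.get_state();print(s)
for n in("top","side"):
    f=arm.grab_frame(n);cv2.imwrite(f"pics/{n}0.png",f[:,:,::-1]);i=arm.camera_info(n);print(n,i)
print(arm.camera_info("wrist"))
E
```

```text
{'t': 0.0, 'q': array([ 1.53907011e+00,  3.59350901e-01,  1.10628331e-02, -3.42368332e-04,
       -1.22411239e+00, -2.88135343e-01]), 'qd': array([-0.00122766, -0.00124556, -0.00150212, -0.0001894 , -0.00121854,
       -0.00011858]), 'joint_efforts': array([ 1.67765702e-04, -5.82711446e+01,  2.93071425e+01,  6.99704468e+00,
        7.23727353e-03, -1.47802734e-04]), 'eef_pos': array([0.21210385, 0.64032793, 0.24764907]), 'ee_rot': array([ 3.13996319e+00, -1.47297681e-04, -3.19978023e-01]), 'force': array([0.24176769, 1.36575463, 0.09281626]), 'moment': array([0.01274059, 0.0318281 , 0.03673176]), 'width': 0.08756674345633587}
top {'fov_y': 54.46316549103177, 'cx': 247.94491167164475, 'cy': 190.64690555691635, 'view': array([[ 2.13828956e-02, -9.99771329e-01, -2.48047267e-04,
        -2.02367980e-01],
       [-9.83904666e-01, -2.09995153e-02, -1.77455990e-01,
         5.00937310e-01],
       [ 1.77410202e-01,  4.03857778e-03, -9.84128706e-01,
         8.64733424e-01],
       [ 0.00000000e+00,  0.00000000e+00,  0.00000000e+00,
         1.00000000e+00]])}
side {'fov_y': 42.13967906315161, 'cx': 248.95270095324906, 'cy': 192.33724637047106, 'view': array([[-0.97373877, -0.22764798, -0.00303304,  0.4402645 ],
       [-0.1684476 ,  0.72935019, -0.66307896,  0.28624442],
       [ 0.15316073, -0.64515478, -0.74854332,  1.11268855],
       [ 0.        ,  0.        ,  0.        ,  1.        ]])}
{'fov_y': 58.64457037657028, 'cx': 255.6333265976698, 'cy': 192.33231001346604, 'tool_from_camera': array([[ 2.67199177e-05, -9.60950229e-01, -2.76721261e-01,
         7.42228377e-02],
       [ 9.99999143e-01, -3.36636051e-04,  1.26557093e-03,
        -7.69735789e-04],
       [-1.30930503e-03, -2.76721058e-01,  9.60949396e-01,
        -1.36076066e-01],
       [ 0.00000000e+00,  0.00000000e+00,  0.00000000e+00,
         1.00000000e+00]])}
```

View pics/top0.png

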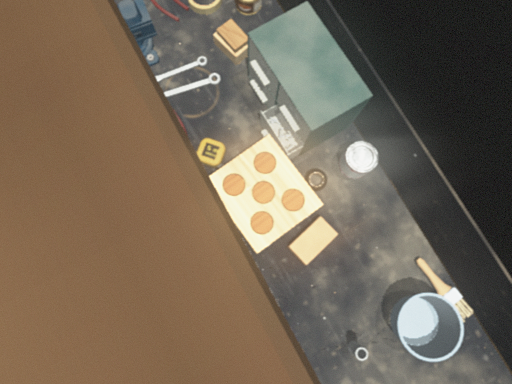

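View pics/side0.png

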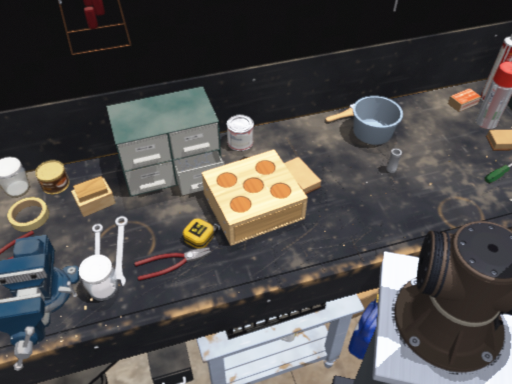

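The top view shows the box with its five plugs at about (265,162), (234,184), (263,192), (293,200) and (262,222). Also visible are the yellow tape measure (211,151), the tape roll (316,179) and the sanding block (313,241). The side view shows the front face (lower edge) with the pliers at (170,263). The arm is out of both views.

```bash
cat > h.py <<'E'
import numpy as np,cv2
from station import arm
def ray(n,u,v,z):
    i=arm.camera_info(n);f=192/np.tan(np.radians(i["fov_y"]/2));V=i["view"]
    R=V[:3,:3];c=-R.T@V[:3,3];d=R.T@np.array([(u-i["cx"])/f,(v-i["cy"])/f,1])
    return c+d*(z-c[2])/d[2]
E
python3 - <<'E'
from h import *
seeds={"top":[(265,162),(234,184),(263,192),(293,200),(262,222)],"side":[(228,180),(266,168),(254,185),(241,204),(280,191)]}
for n in seeds:
    im=cv2.imread(f"pics/{n}0.png");hsv=cv2.cvtColor(im,cv2.COLOR_BGR2HSV)
    for u,v in seeds[n]: 
        c=hsv[v,u].astype(int);m=(np.abs(hsv.astype(int)-c)<[6,40,40]).all(2).astype(np.uint8)
        m=cv2.morphologyEx(m,cv2.MORPH_OPEN,np.ones((3,3),np.uint8))
        k,l,st,ce=cv2.connectedComponentsWithStats(m);j=l[v,u]
        print(n,c,st[j],ce[j].round(1),ray(n,*ce[j],.083).round(4))
for n,p in(("top",[(209,178),(269,136),(323,206),(259,251)]),):
    for q in p: print(ray(n,*q,.085).round(3))
for q in [(211,151)]:print('tape',ray("top",*q,.034).round(3))
print('pliers',[ray("side",*q,.01).round(3) for q in [(138,265),(210,250),(140,276)]],'block',ray("top",313,241,.028).round(3),'roll',ray("top",316,179,.019).round(3))
print('cab front corners',[ray("top",*q,.1).round(3) for q in [(262,130),(298,155),(310,143)]])
E
```

```text
top [ 16 114 233] [254 152  22  22 391] [264.4 162.4] [ 0.5671 -0.2293  0.083 ]
top [ 16 119 234] [223 174  22  22 399] [233.5 184.2] [ 0.5129 -0.1577  0.083 ]
top [ 17 116 237] [252 181  23  23 423] [262.9 191.9] [ 0.496  -0.2268  0.083 ]
top [ 17 111 238] [281 189  24  23 429] [292.5 199.7] [ 0.4791 -0.2957  0.083 ]
top [ 16 118 235] [251 211  23  23 419] [261.6 222.2] [ 0.4253 -0.2248  0.083 ]
side [ 14 160 231] [217 173  20  14 224] [226.4 179.7] [ 0.5658 -0.2312  0.083 ]
side [ 14 161 228] [256 161  19  13 207] [264.9 167.1] [ 0.4782 -0.2979  0.083 ]
side [ 14 160 229] [244 178  19  15 227] [252.9 185.1] [ 0.4948 -0.2282  0.083 ]
side [ 14 161 229] [230 197  21  15 252] [240.1 204. ] [ 0.5116 -0.1594  0.083 ]
side [ 14 163 224] [271 183  20  15 240] [280.3 190.2] [ 0.4235 -0.2267  0.083 ]
[ 0.526 -0.1    0.085]
[ 0.632 -0.239  0.085]
[ 0.466 -0.366  0.085]
[ 0.36  -0.22   0.085]
tape [ 0.606 -0.096  0.034]
pliers [array([0.721, 0.023, 0.01 ]), array([ 0.564, -0.058,  0.01 ]), array([0.705, 0.051, 0.01 ])] block [ 0.388 -0.352  0.028] roll [ 0.543 -0.362  0.019]
cab front corners [array([ 0.641, -0.222,  0.1  ]), array([ 0.582, -0.307,  0.1  ]), array([ 0.612, -0.335,  0.1  ])]
```

Run:
```python
from h import *
def tri(a,b):
    P=[]
    for n in("top","side"):
        i=arm.camera_info(n);f=192/np.tan(np.radians(i["fov_y"]/2))
        P.append(np.array([[f,0,i["cx"]],[0,f,i["cy"]],[0,0,1]])@i["view"][:3])
    X=cv2.triangulatePoints(P[0],P[1],np.array(a,float),np.array(b,float)).ravel();return (X[:3]/X[3]).round(3)
for a,b in [((312,140),(217,122)),((250,42),(118,140)),((371,95),(212,92)),((310,3),(109,107))]:print(tri(a,b))
top=cv2.imread("pics/top0.png");side=cv2.imread("pics/side0.png")
cv2.imwrite("pics/c.png",np.hstack([cv2.resize(top[:260,190:390],(400,520)),cv2.resize(side[80:280,100:253],(398,520))]))
```

```text
[ 0.604 -0.324  0.189]
[ 0.816 -0.19   0.202]
[ 0.671 -0.45   0.189]
[ 0.909 -0.323  0.188]
```

View pics/c.png

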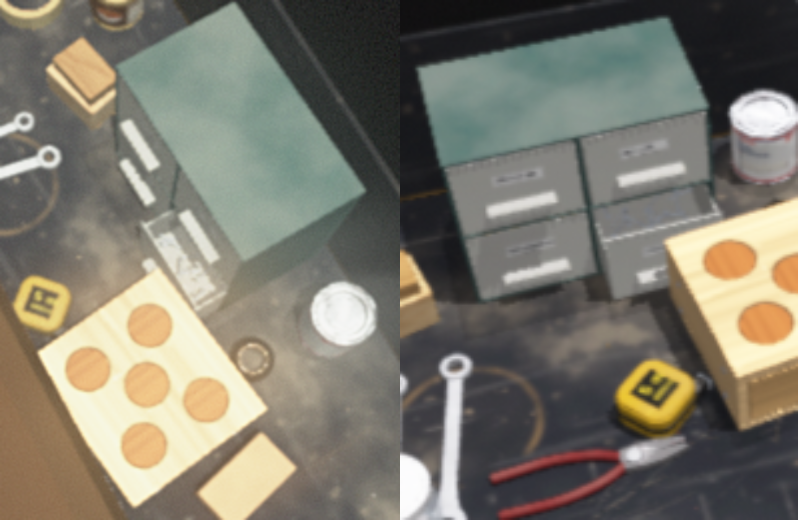

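The cabinet top is about 0.19 m high and its front is about 0.10 m from the nearest plug, so a jaw line parallel to the box's long side stays clear. I'm closing the jaws and moving over the box.

Request:
{"name": "arm_command", "arguments": {"motion": [[[28,21,0],[0,0,0],0],[[28,21,0],[0,0,0],0],[[28,21,0],[0,0,0],0],[[28,21,0],[0,0,0],0],[[28,21,0],[0,0,0],0],[[28,21,0],[0,0,0],0],[[28,21,0],[0,0,0],0],[[28,21,0],[0,0,0],0],[[28,21,0],[0,0,0],0],[[28,21,0],[0,0,0],0],[[28,21,0],[0,0,0],0],[[28,21,0],[0,0,0],0]], "newtons": 5}}

```text
t: 1.1
eef_pos: [0.4524, 0.2942, 0.2485]
ee_rot: [3.142, 0.0, -0.32]
force: [1.1, 0.9, -1.0]
width: 0.0133
```

Request:
{"name": "arm_command", "arguments": {"motion": [[[17,34,0],[0,0,0],0],[[17,34,0],[0,0,0],0],[[17,34,0],[0,0,0],0],[[17,34,0],[0,0,0],0],[[17,34,0],[0,0,0],0],[[17,34,0],[0,0,0],0],[[17,34,0],[0,0,0],0],[[17,34,0],[0,0,0],0],[[17,34,0],[0,0,0],0],[[17,34,0],[0,0,0],0],[[17,34,0],[0,0,0],0],[[17,34,0],[0,0,0],0],[[0,0,0],[0,0,6.9],0],[[0,0,0],[0,0,6.9],0],[[0,0,0],[0,0,6.9],0],[[0,0,0],[0,0,6.9],0],[[0,0,0],[0,0,6.9],0],[[0,0,0],[0,0,0],0],[[0,0,0],[0,0,0],0]]}}

```text
t: 2.68
eef_pos: [0.5172, -0.1556, 0.2483]
ee_rot: [3.141, 0.0, -0.918]
force: [-0.0, -0.3, 0.8]
width: 0.0006
```

```bash
cat >> h.py <<'E'
from scipy.spatial.transform import Rotation as Ro
def tool():
    s=arm.get_state();return Ro.from_euler("xyz",s["ee_rot"]).as_matrix(),s["eef_pos"],s
def wray(u,v,z):
    i=arm.camera_info("wrist");f=192/np.tan(np.radians(i["fov_y"]/2));T=i["tool_from_camera"];R,p,_=tool()
    c=p+R@T[:3,3];d=R@T[:3,:3]@np.array([(u-i["cx"])/f,(v-i["cy"])/f,1]);return c+d*(z-c[2])/d[2]
E
python3 - <<'E'
from h import *
R,p,s=tool();f=arm.grab_frame("wrist")[:,:,::-1].copy();cv2.imwrite("pics/w0.png",f)
h=cv2.cvtColor(f,cv2.COLOR_BGR2HSV);m=cv2.inRange(h,(8,90,120),(20,255,255));m=cv2.morphologyEx(m,cv2.MORPH_OPEN,np.ones((5,5),np.uint8))
k,l,st,ce=cv2.connectedComponentsWithStats(m)
for j in range(1,k):
    if st[j,4]>500:print(st[j],ce[j].round(1),wray(*ce[j],.083).round(4))
P={"A":(.5665,-.230),"B":(.512,-.1585),"C":(.4955,-.2275),"D":(.4787,-.2968),"E":(.4244,-.2258)}
for n,q in P.items():print(n,(R.T@(np.array([*q,.115])-p)*1000).round(1))
E
```

```text
[ 231   43   61   64 3097] [260.9  74.9] [ 0.568  -0.2291  0.083 ]
[ 363   44   60   64 3042] [392.4  75.4] [ 0.4805 -0.2956  0.083 ]
[ 295  100   58   60 2702] [323.6 129.8] [ 0.4969 -0.2264  0.083 ]
[ 233  154   56   54 2374] [260.4 180.1] [ 0.513  -0.1572  0.083 ]
[ 354  154   56   54 2381] [381.3 180.2] [ 0.4257 -0.2239  0.083 ]
A [ 89.1   5.9 133.3]
B [ -0.8   5.8 133.3]
C [ 44.   60.8 133.3]
D [ 88.9 116.3 133.3]
E [ -0.5 116.3 133.4]
```

View pics/w0.png

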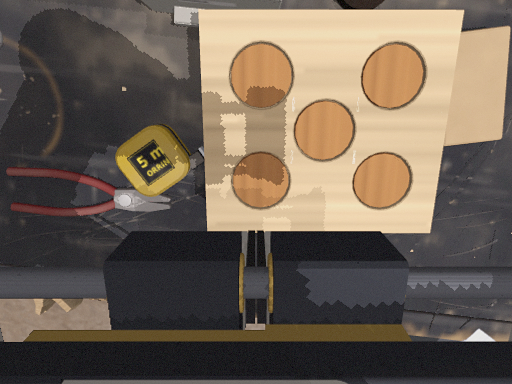

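The picture shows the five plugs at (261,75), (392,75), (324,130), (260,180) and (381,180). Their positions agree with the fixed cameras to about 1.5 mm. The closed fingers are at (257,280). Next I go down on the front-left plug.

Request:
{"name": "arm_command", "arguments": {"motion": [[[-1,5.5,20],[0,0,0],0],[[0,0,30],[0,0,0],0],[[0,0,30],[0,0,0],0],[[0,0,25],[0,0,0],0],[[0,0,20],[0,0,0],0],[[0,0,8],[0,0,0],0],[[0,0,0],[0,0,0],0],[[0,0,0],[0,0,0],0],[[0,0,0],[0,0,0],0]]}}

```text
t: 3.48
eef_pos: [0.5134, -0.1581, 0.117]
ee_rot: [-3.14, -0.001, -0.921]
force: [0.4, -0.5, -0.4]
width: 0.0005
```

Request:
{"name": "arm_command", "arguments": {"motion": [[[0,0,2],[0,0,0],0],[[0,0,2],[0,0,0],0],[[0,0,2],[0,0,0],0],[[0,0,1],[0,0,0],0],[[0,0,1],[0,0,0],0],[[0,0,1],[0,0,0],0],[[0,0,0],[0,0,0],0],[[0,0,0],[0,0,0],0]]}}

```text
t: 4.15
eef_pos: [0.5123, -0.1581, 0.1065]
ee_rot: [3.141, 0.0, -0.922]
force: [0.9, -0.0, 0.1]
width: 0.0003
```

Request:
{"name": "arm_command", "arguments": {"motion": [[[0,0,1],[0,0,0],0],[[0,0,1],[0,0,0],0],[[0,0,1],[0,0,0],0],[[0,0,0],[0,0,0],0],[[0,0,0],[0,0,0],0]]}}

```text
t: 4.57
eef_pos: [0.5125, -0.1581, 0.1036]
ee_rot: [-3.141, -0.0, -0.922]
force: [-0.7, -0.7, 1.2]
width: 0.0007
```

Request:
{"name": "arm_command", "arguments": {"motion": [[[0,0,1],[0,0,0],0],[[0,0,1],[0,0,0],0],[[0,0,0],[0,0,0],0],[[0,0,0],[0,0,0],0]]}}

```text
t: 4.9
eef_pos: [0.5123, -0.1581, 0.1015]
ee_rot: [3.141, 0.0, -0.922]
force: [0.0, -0.4, 0.5]
width: 0.0005
```

The fingertips are nominally 3.5 mm below the plug face with almost no force, so this plug seems to give. I'll keep pressing gently.

Request:
{"name": "arm_command", "arguments": {"motion": [[[0,0,1],[0,0,0],0],[[0,0,1],[0,0,0],0],[[0,0,0],[0,0,0],0],[[0,0,0],[0,0,0],0]]}}

```text
t: 5.23
eef_pos: [0.5123, -0.1581, 0.0995]
ee_rot: [3.141, 0.0, -0.922]
force: [-0.8, 0.4, 2.8]
width: 0.0004
```

Run:
```python
from h import *
cv2.imwrite("pics/s1.png",cv2.resize(arm.grab_frame("side")[100:280,140:360,::-1],(733,600)))
F=[]
s=arm.get_state();print(s["t"],s["eef_pos"],s["force"])
```

```text
5.2833 [ 0.51227865 -0.15808263  0.09957808] [-0.41202872  0.88513405  1.86587576]
```

View pics/s1.png

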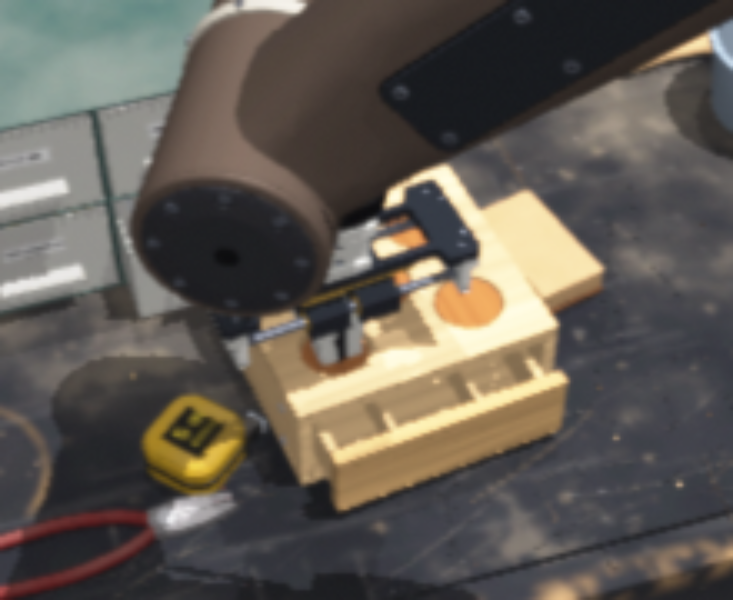

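The picture shows the drawer sprung open (front at about (450,440)), with the fingertips in the front-left hole at (335,345). I'll press the last millimetre to the stop, then lift straight up.

Request:
{"name": "arm_command", "arguments": {"motion": [[[0,0,1],[0,0,0],0],[[0,0,0.7],[0,0,0],0],[[0,0,0],[0,0,0],0],[[0,0,0],[0,0,0],0]]}}

```text
t: 5.62
eef_pos: [0.5124, -0.1581, 0.0986]
ee_rot: [-3.142, -0.0, -0.922]
force: [-3.5, 1.3, 10.1]
width: 0.0004
```

Request:
{"name": "arm_command", "arguments": {"motion": [[[0,0,-4],[0,0,0],0],[[0,0,-8],[0,0,0],0],[[0,0,-20],[0,0,0],0],[[0,0,-30],[0,0,0],0],[[0,0,-30],[0,0,0],0],[[0,0,-30],[0,0,0],0],[[0,0,-30],[0,0,0],0],[[0,0,0],[0,0,0],0],[[0,0,0],[0,0,0],0],[[0,0,0],[0,0,0],0],[[0,0,0],[0,0,0],0]]}}

```text
t: 6.53
eef_pos: [0.5116, -0.158, 0.2488]
ee_rot: [3.14, 0.001, -0.922]
force: [1.2, -0.2, 0.2]
width: 0.0002
```

Run:
```python
from h import *
a=arm.grab_frame("side")[100:280,140:360,::-1];b=arm.grab_frame("wrist")[:,:,::-1]
cv2.imwrite("pics/f.png",np.hstack([cv2.resize(a,(400,327)),cv2.resize(b,(400,327))]))
```

```text
(no output)
```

View pics/f.png

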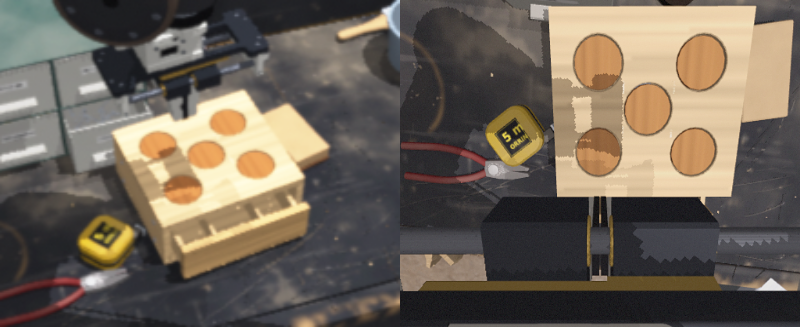

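The drawer is still open (front at about (245,240) in the left half). The pressed plug at (598,152) in the right half looks level with the others. The tools are where they were and the arm is clear, so I'm handing in.

```bash
python3 -c "
from station import arm
print(arm.job_done())"
```

```text
the job is handed in; nothing more can be done
None
```

The front-left plug (plug0), the first one I tried, turned out to be the catch, and the drawer is open. I pressed it until the force rose from about 2 N to about 10 N at the stop. That is about 6.4 mm in, using the nominal height of the plug face. I then lifted the closed fingers 150 mm clear and handed in.

In the last pictures:
- **Drawer:** it is still sprung out. I judged this by eye and did not measure the distance.
- **Pressed plug:** it looks level with the others again.
- **Tools:** the tape measure, pliers and sanding block look unmoved. The tape roll behind the box is hidden in these last views, but the fingers never went near it.
- **Robot:** it touches nothing, and the force reading is down to noise of about 1 N.

No check failed. The three cameras agreed on the plug positions to about 2 mm.

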